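Push the long bearing sleeve up the feed ramp to its end stop

TASK

Two steel bearing sleeves lie at the foot of the two-lane feed ramp on the bench. With the fingertips, gently and steadily push the longer sleeve up its own lane, never letting it run back down, until it drops over the crest into the rest against the end stop and stays there, then move clear. Only push it, never grip or lift it, and leave the shorter sleeve and the other things on the bench where they are.

Things in the scene. Friction and masses are not known exactly. Their poses are not given: they have to be found in the camera images.
- ramp: Fixed two-lane feed ramp, blue steel deck, grey rails. Origin on the bench under its middle; +x is uphill (horizontal, within 0.45 rad of the robot's x), y across the lanes, z up. Base plate x -99 to +136, y -107 to +107 mm, 8 mm thick. Lanes centred on y = +44 and -44 mm, each 80 mm wide between rails (8 mm thick, at y = -88, 0, +88 mm) that stand 16 mm above the deck, tops at most z = 78 mm.
- slope (a point): Foot of the sloping deck: on its surface, between the lanes, at ramp x = -75, z = 30 mm. x axis points up along the slope (0.21 rad, 12 degrees; 150 mm to the crest), y across, z out of the deck. A lip across the foot, 9 mm high above the deck and 8 mm thick, has its uphill face here.
- crest (a point): Top edge of the slope, between the lanes, at ramp x = 72, z = 61 mm; axes as the ramp's. Beyond it the deck falls at 0.21 rad for 47 mm to the upright end stop (face at ramp x = 119 mm, top at z = 92 mm). This dip is the rest: a sleeve pushed over the crest rolls about 20 mm into it by itself and stays.
- rest_left (a point): Where the axis of a fully seated sleeve lies in the left lane: ramp x = 94, y = +44, z = 82 mm. Axes as the ramp's.
- rest_right (a point): The same in the right lane (ramp y = -44 mm).
- long_sleeve: The longer sleeve: plain steel cylinder, dark bore, diameter 50, length 72 mm, 0.35 to 0.7 kg. Origin at its centre; y is its axis, x and z turn as it rolls. It starts lying across the foot of either lane (which one differs), leaning on the lip: axis 19 mm up the slope from the lip's face, 25 mm above the deck. Oiled: rolls and slides easily, and runs back down if let go below the crest.
- short_sleeve: The shorter bearing sleeve: same steel and same 50 mm diameter, 44 mm long. Origin at its centre. Lies at the foot of the other lane in the same way and stays there.
- spray_can: Black and grey spray can with a cap, 54 mm in diameter, 150 mm tall, standing to the left of the ramp's upper end, to be left alone. Origin at the centre of its underside.
- socket: Steel wrench socket, 32 mm in diameter, 50 mm tall, standing on the bench to the left of the ramp's foot, to be left alone. Origin at the centre of its underside.
- screwdriver: Screwdriver lying on the bench to the right of the ramp, to be left alone. Origin about the middle of its underside; x along it to the tip.
Not all that is in view belongs to the job. Leave any blue or red look-alike of the long_sleeve alone.

How it is judged:
By the outcome, as a careful person would: the job done as asked, in the order asked, and still so for the second after the job is handed in, with the robot touching nothing.
It also fails if it takes over 35 s, if anything falls off the work surface, if the arm or the gripper's body presses on something with over 40 N, if the wrist force passes 120 N, or if a joint passes its speed limit or range.

ROBOT

A 6-joint arm with a two-finger parallel gripper is mounted at the origin on the work surface. World frame = base frame: x ahead of the robot, y to its left, z up, the work surface at z = 0. Lengths are in m, angles in rad, forces in N, time in s.
With the tool pointing down it reaches from about 0.3 to 0.75 m from the base axis. Payload 8.5 kg.
Tool frame: the origin (TCP) lies at the very end of the fingers, on their centre line; the grasp point (between the pads) lies 19 mm behind it (env.grip_depth is the distance from the TCP to the grasp point, in m); z points along the fingers, y is the direction in which the jaws open and shut (so a half turn about z gives the same grasp; the last joint's range is limited). The gripper opens to 85 mm and grips with 20 to 120 N. Pads are 22 mm wide; open, the fingers measure 114 mm over their backs; the gripper's body (76 mm by 85 mm) begins 54 mm behind the grasp point. The pads swing forward as they close: fully open they stand 13 mm farther back than shut.
Start: joints at [1.024, 0.381, 1.297, -0, 1.464, -0.215], TCP at [0.179, 0.52, 0.231] pointing down, gripper open.
Joint ranges: [-3.11, 3.11], [-0.89, 2.33], [0.22, 2.48], [-1.42, 4.56], [0.17, 2.85], [-2.88, 2.88]. Speed limits (rad/s): [2.39, 2.39, 3.14, 3.14, 3.14, 3.14].

INTERFACE

Orientations are given as a rotation vector (axis times angle).
In Python, from rig import env gives the robot as it stands. The module is installed in compiled form; this text tells all that it offers.
- The arm moves only by the tool carry_out, never from a script. Its argument "rows" is a list that holds one entry, the list of rows, each a list of 7 numbers: the shift along the tool's x, y, z in mm, then the turn, a rotation vector about the tool's x, y, z in rad, then the gripper command: -1 is fully open, 1 is shut, values between are in proportion. In form: [[[x, y, z, rx, ry, rz, fingers], ...]]. A call has 1 to 12 rows; each row shifts and turns the commanded pose from where the row before left it, along the tool's axes as they then stand; what a row does not reach is not made up. A row lasts 1/8 s, in which the tool goes at most 62.5 mm and 10.7 degrees, less where a joint would pass 70% of its speed; a pose out of reach is approached as far as the arm can. A call is refused whole if a number of a shift passes 62.5 or a number of a turn 0.188, either way. A call with a gripper value outside its range is refused whole. The fingers move at their own pace and stop on an object; the grip force is fixed at half the most. Time passes only in rows, so rows that do not move let the fingers close. It gives the time, the measured TCP pose, the force and the opening at its end, in the units of the state.
- env.state(): the state, without advancing time (a new reading comes with each control period).
- env.capture(name): name is "scene" or "top"; returns a dict with "frame" (420x560x3 uint8, red, green, blue), "K" (3x3 intrinsics, pixels), "rvec" (rotation vector, rad) and "tvec" (3), from world to camera coordinates, as OpenCV has them. Camera axes: x right, y down, z forward; pixel columns grow to the right and rows downward; lengths in m; the calibration is good to about 2 mm. A picture is of the moment at which its call begins. There is no depth.
- env.hand_in(): hands the job in, once; it reports no verdict.
The state is a dict: "time": time; "joint_pos": joint angles; "qd": joint speeds; "joint_torque": joint torques, N m; "ee_pos": TCP position; "eef_rot": TCP orientation; "force": force on the tool from outside, world axes, zero at the start; "ft_torque": the same for the moment, N m; "grip_width": opening from 0.0 (shut) to 1.0 (fully open).
Only numpy, scipy, OpenCV 4.12 (cv2) and the standard library are available. Lean on these libraries where they do the work, as an engineer would, in place of code of your own. Each camera call takes 0.05 s, during which the arm holds its last target.

## Working session

There is one attempt and no reset: what is moved stays moved. The work goes in short steps, Python scripts to look and compute and a tool call to move; the robot and the scene stay as the last step left them, time stands still between calls to the robot, and variables do not carry over. Pictures are saved under pics/ and viewed, and the job is handed in when it is done.

Besides the shell and the picture viewer there is one more tool, called after "Emit:" as a command line: name --argument value ..., lists and objects as JSON in quotes. carry_out: Moves the arm, as the interface text tells. Its arguments: {"type":"object","properties":{"rows":{"type":"array"}},"required":["rows"]}

```bash
mkdir -p pics; python3 - <<'E'
from rig import env
import cv2
print(env.state())
for n in ("scene","top"):
    c=env.capture(n); cv2.imwrite(f"pics/{n}0.png",c["frame"][:,:,::-1]); print(n,c["K"],c["rvec"],c["tvec"])
E
```

```text
{'time': 0.0, 'joint_pos': array([ 1.02373736e+00,  3.81189323e-01,  1.29829245e+00,  2.11842328e-05,
        1.46360381e+00, -2.15299131e-01]), 'qd': array([-0.00017152,  0.00041537,  0.00133937, -0.00103975,  0.00059288,
        0.00098488]), 'joint_torque': array([ 2.15295649e-04, -4.48452258e+01, -2.31282932e+01, -1.32714995e-04,
        4.67036283e-03, -7.00117980e-06]), 'ee_pos': array([0.17897249, 0.51974227, 0.23070468]), 'eef_rot': array([-5.18648999e-01, -3.09790103e+00,  2.16407330e-03]), 'force': array([0.17462651, 0.250208  , 0.31316075]), 'ft_torque': array([-0.05155245,  0.04258544, -0.06425379]), 'grip_width': 1.0016991288193977}
scene [[428.30263836   0.         278.50925112]
 [  0.         428.30263836 210.32132735]
 [  0.           0.           1.        ]] [ 1.67557296  1.97473429 -0.72091219] [ 0.01515528 -0.36282904  1.29493781]
top [[501.2183878    0.         275.17668779]
 [  0.         501.2183878  204.05694635]
 [  0.           0.           1.        ]] [ 2.11981178 -2.11285564  0.17523615] [0.07559656 0.53658016 1.18508224]
```

View pics/scene0.png

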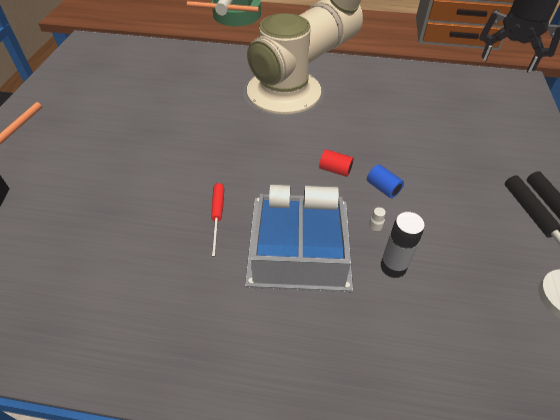

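View pics/top0.png

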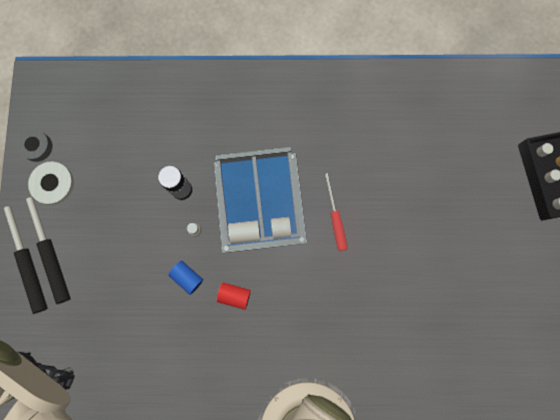

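The top view shows two steel sleeves at the ramp's foot: a longer one near (243,232) in the left lane and a shorter one near (281,228) in the right lane. The look-alikes are blue (185,277) and red (234,296). The steel one at (243,232) fits the description, so I'll enlarge it to confirm.

```bash
python3 - <<'E'
import cv2
a=cv2.imread("pics/top0.png")[135:265,150:310]; cv2.imwrite("pics/top_crop.png",cv2.resize(a,None,fx=4.6,fy=4.6,interpolation=cv2.INTER_CUBIC))
a=cv2.imread("pics/scene0.png")[170:300,235:435]; cv2.imwrite("pics/scene_crop.png",cv2.resize(a,None,fx=4,fy=4,interpolation=cv2.INTER_CUBIC))
E
```

```text
(no output)
```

View pics/top_crop.png

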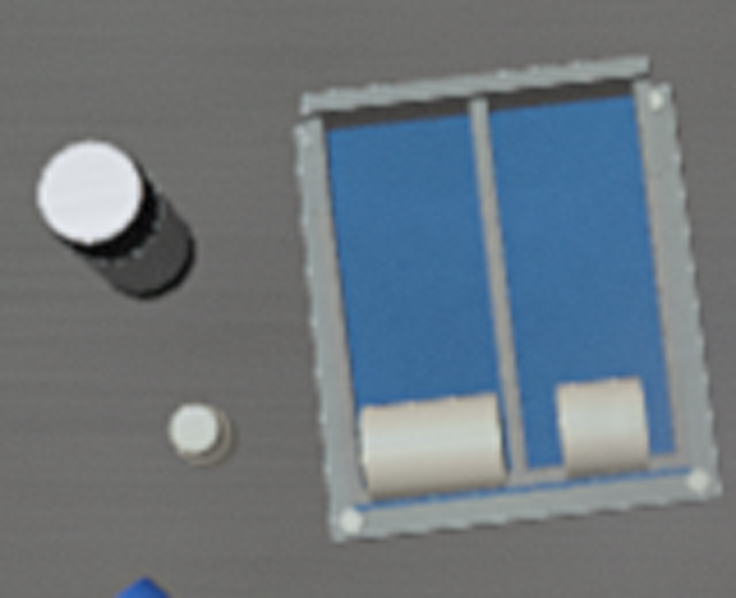

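View pics/scene_crop.png

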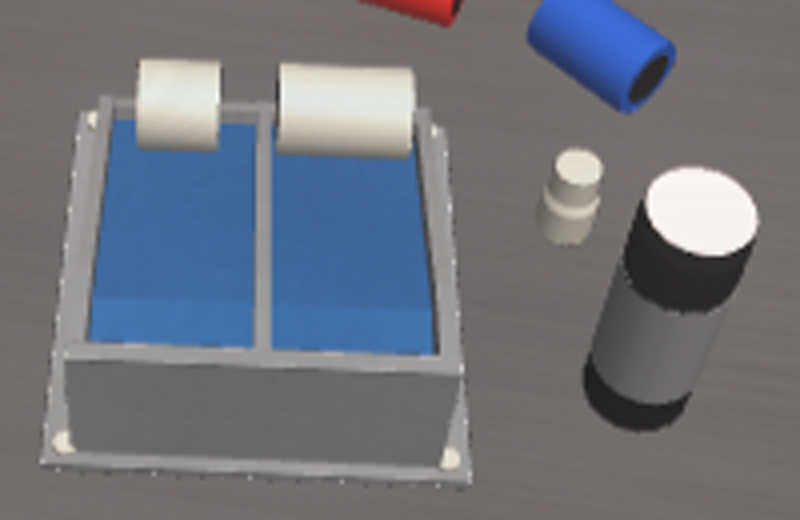

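```bash
cat > h.py <<'E'
import numpy as np, cv2
from scipy.optimize import least_squares
from scipy.spatial.transform import Rotation as R
CAM={"scene":([428.30263836,278.50925112,210.32132735],[1.67557296,1.97473429,-0.72091219],[0.01515528,-0.36282904,1.29493781]),
"top":([501.2183878,275.17668779,204.05694635],[2.11981178,-2.11285564,0.17523615],[0.07559656,0.53658016,1.18508224])}
def proj(n,P):
    k,r,t=CAM[n]; K=np.array([[k[0],0,k[1]],[0,k[0],k[2]],[0,0,1.]])
    return cv2.projectPoints(np.atleast_2d(P).astype(float),np.array(r),np.array(t),K,None)[0][:,0]
def r2w(p,P):
    c,s=np.cos(p[2]),np.sin(p[2]); P=np.atleast_2d(P).astype(float)
    return np.c_[p[0]+c*P[:,0]-s*P[:,1],p[1]+s*P[:,0]+c*P[:,1],P[:,2]]
E
python3 - <<'E'
from h import *
def un(c,s,o): return (np.array(c)+.5)/s-.5+np.array(o)
T=[((-99,107,8),(333,541)),((-99,-107,8),(720,492)),((136,-107,8),(668,85))]
S=[((136,107,8),(470,485)),((136,-107,8),(42,462)),((-99,-107,8),(82,113))]
tp=np.array([un(b,4.6,(150,135)) for a,b in T]); tP=np.array([a for a,b in T])/1000
sp=np.array([un(b,4,(235,170)) for a,b in S]); sP=np.array([a for a,b in S])/1000
f=lambda p:np.r_[(proj("top",r2w(p,tP))-tp).ravel(),(proj("scene",r2w(p,sP))-sp).ravel()]
for g in (f,lambda p:f(p)[:6],lambda p:f(p)[6:]):
    r=least_squares(g,[.5,.05,.1]); print(r.x.round(4),r.fun.round(1))
p=least_squares(f,[.5,.05,.1]).x
np.save("ramp.npy",p)
# overlay
pts=[(-99,107,8),(-99,-107,8),(136,107,8),(136,-107,8),(119,88,92),(119,-88,92)]
sl=np.array([-75,44,30])+19*np.array([np.cos(.21),0,np.sin(.21)])+25*np.array([-np.sin(.21),0,np.cos(.21)])
print("sleeve ramp",sl,"world",r2w(p,sl/1000),"rest",r2w(p,[.094,.044,.082]))
for n in CAM:
    im=cv2.imread(f"pics/{n}0.png"); 
    o,sc,wh=((150,135),4.6,(160,130)) if n=="top" else ((235,170),4,(200,130))
    im=cv2.resize(im[o[1]:o[1]+wh[1],o[0]:o[0]+wh[0]],None,fx=sc,fy=sc,interpolation=cv2.INTER_CUBIC)
    d=lambda P,c:[cv2.circle(im,tuple(int(v) for v in ((q-np.array(o)+.5)*sc)),4,c,-1) for q in proj(n,r2w(p,np.array(P)/1000))]
    d(pts,(0,0,255)); d([(sl[0]+25*np.cos(a),44+e,sl[2]+25*np.sin(a)) for a in np.linspace(0,6.28,13) for e in(-36,36)],(0,255,0)); d([(72,y,61) for y in (84,44,4,-4,-44,-84)],(0,255,255))
    cv2.imwrite(f"pics/{n}_ov.png",im)
E
```

```text
[0.5343 0.1183 0.1151] [-0.8 -1.1 -0.3  0.1  0.  -1.   0.6 -1.3 -0.6 -0.2 -0.7 -0.7]
[0.5323 0.1175 0.1228] [-0.2  0.   0.3  0.5 -0.1 -0.5]
[0.536  0.1196 0.1069] [ 0.6 -0.1 -0.7  0.2  0.  -0.4]
sleeve ramp [-61.62891012  44.          58.41151097] world [[0.46803341 0.1549715  0.05841151]] rest [[0.62263227 0.17284745 0.082     ]]
```

View pics/top_ov.png

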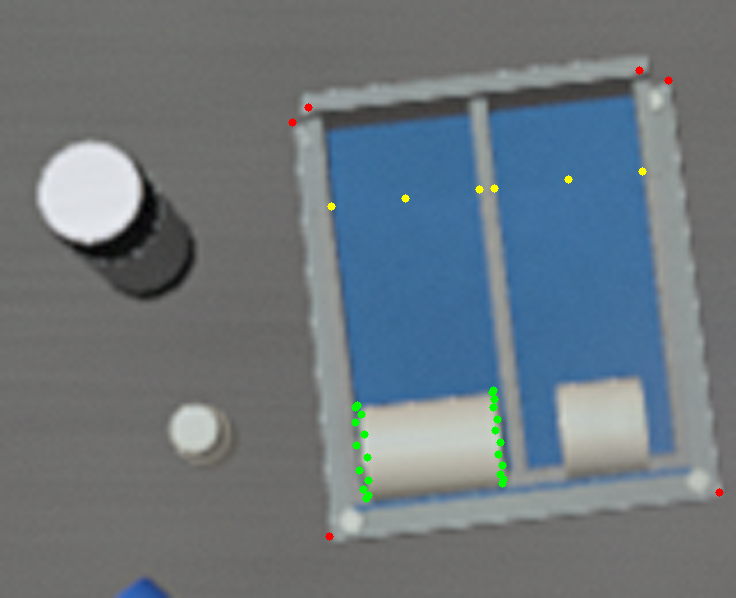

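View pics/scene_ov.png

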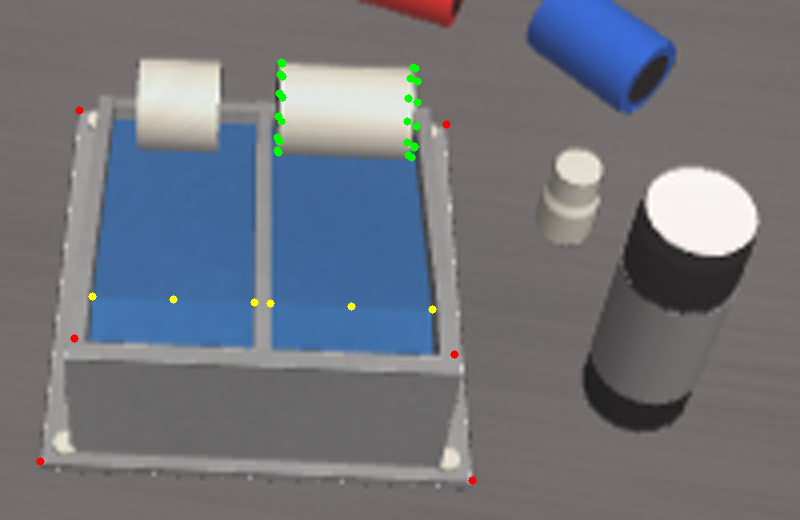

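The crop confirms it. The model outline of a 50 × 72 mm cylinder (green) fits the left-lane sleeve, spanning about (360–503, 400–497) in the crop, and the other steel sleeve is clearly shorter. The base corners agree to about 1 px. Next I'll work out the waypoints and the clearances.

```bash
cat >> h.py <<'E'
def back(n,uv,z):
    k,r,t=CAM[n]; Rm=R.from_rotvec(r).as_matrix(); c=-Rm.T@np.array(t)
    d=Rm.T@np.array([(uv[0]-k[1])/k[0],(uv[1]-k[2])/k[0],1]); return c+d*(z-c[2])/d[2]
p=np.load("ramp.npy") if __import__("os").path.exists("ramp.npy") else None
def w2r(P): 
    c,s=np.cos(p[2]),np.sin(p[2]); d=np.array(P)-[p[0],p[1],0]; return np.array([c*d[0]+s*d[1],-s*d[0]+c*d[1],d[2]])
def status():
    from rig import env
    s=env.state(); Rm=R.from_rotvec(s["eef_rot"]).as_matrix()
    print("t",s["time"],"tcp ramp mm",(w2r(s["ee_pos"])*1000).round(1),"F",s["force"].round(1),"grip",round(s["grip_width"],2),"q",s["joint_pos"].round(2)); return s,Rm
def delta(target,ux=None):  # target ramp mm; shift in tool axes
    s,Rm=status(); tw=r2w(p,np.array(target)/1000)[0]; a=p[2]
    G=np.c_[[-np.cos(a),-np.sin(a),0],[-np.sin(a),np.cos(a),0],[0,0,-1]]
    G[:,1]=np.cross(G[:,2],G[:,0])
    print("shift tool mm",(Rm.T@(tw-s["ee_pos"])*1000).round(1),"turn",R.from_matrix(Rm.T@G).as_rotvec().round(3)); return Rm,tw,s
E
python3 - <<'E'
from h import *
for nm,uv,z in(("can top",(169.5,176.5),.15),("can cap edge base",(181,194),0.0),("socket top",(192.5,228.5),.05),("red",(234,296),.03),("blue",(185,277),.03)):
    w=back("top",uv,z); print(nm,w.round(3),(w2r(w)*1000).round(0))
delta([-115,44,150]); delta([-115,44,48])
E
```

```text
can top [0.582 0.318 0.15 ] [ 70. 193. 150.]
can cap edge base [0.572 0.322 0.   ] [ 61. 198.   0.]
socket top [0.475 0.28  0.05 ] [-40. 167.  50.]
red [0.313 0.177 0.03 ] [-213.   83.   30.]
blue [0.358 0.298 0.03 ] [-154.  198.   30.]
t 0.1 tcp ramp mm [-306.8  439.6  230.8] F [-0.3 -0.4 -0.8] grip 1.0 q [ 1.02  0.38  1.3  -0.    1.46 -0.22]
shift tool mm [-344.  -273.7   81. ] turn [-0.001 -0.001 -0.447]
t 0.1 tcp ramp mm [-306.8  439.6  230.8] F [-0.3 -0.4 -0.8] grip 1.0 q [ 1.02  0.38  1.3  -0.    1.46 -0.22]
shift tool mm [-344.  -273.6  183. ] turn [-0.001 -0.001 -0.447]
```

Emit:
carry_out --rows '[[[-38,-30.4,5,0,0,0,0.3],[-38,-30.4,5,0,0,0,0.3],[-38,-30.4,5,0,0,0,0.3],[-38,-30.4,5,0,0,0,0.3],[-38,-30.4,5,0,0,0,0.3],[-38,-30.4,5,0,0,0,0.3],[-38,-30.4,5,0,0,0,0.3],[-38,-30.4,5,0,0,0,0.3],[-38,-30.4,5,0,0,0,0.3],[0,0,0,0,0,-0.149,0.3],[0,0,0,0,0,-0.149,0.3],[0,0,0,0,0,-0.149,0.3]]]'

```text
time: 1.6
ee_pos: [0.4132, 0.1497, 0.1861]
eef_rot: [0.188, -3.135, 0.0]
force: [-0.1, -0.9, -0.3]
grip_width: 0.35
```

```bash
python3 - <<'E'
from h import *
delta([-120,44,48])
from rig import env
for n,(x,y,w,h) in (("scene",(200,100,200,150)),("top",(170,140,200,150))):
    cv2.imwrite(f"pics/{n}1.png",cv2.resize(env.capture(n)["frame"][y:y+h,x:x+w,::-1],None,fx=4,fy=4,interpolation=cv2.INTER_CUBIC))
E
```

```text
t 1.6 tcp ramp mm [-116.7   45.1  186.1] F [-0.1 -0.9 -0.3] grip 0.35 q [ 0.08  0.23  1.66 -0.    1.25 -1.61]
shift tool mm [  3.2  -1.1 138.1] turn [ 0.    -0.001  0.005]
```

View pics/scene1.png

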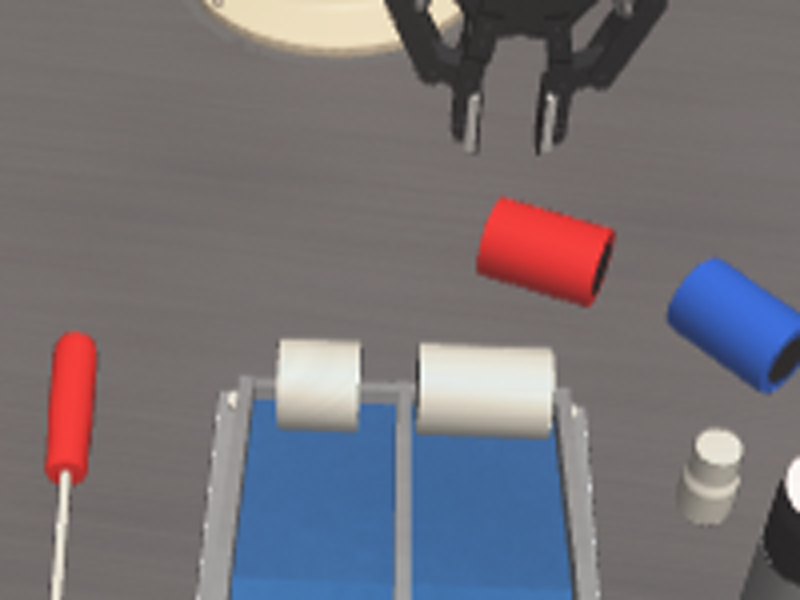

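```bash
python3 - <<'E'
from h import *
for z in (186,191,196): print(z,[((proj("scene",r2w(p,np.array([-116.7,45+y,z])/1000))[0]-[200,100]+.5)*4).round(0) for y in(-15,15)])
E
```

```text
186 [array([477., 141.]), array([536., 143.])]
191 [array([477., 133.]), array([537., 135.])]
196 [array([478., 126.]), array([538., 128.])]
```

Emit:
carry_out --rows '[[[0.5,-0.2,25,0,0,0.005,0.3],[0.5,-0.2,25,0,0,0,0.3],[0.5,-0.2,25,0,0,0,0.3],[0.5,-0.3,25,0,0,0,0.3],[0.5,0,20,0,0,0,0.3],[0.5,0,14,0,0,0,0.3],[0,0,4,0,0,0,0.3],[0,0,0,0,0,0,0.3]]]'

```text
time: 2.7
ee_pos: [0.4106, 0.1487, 0.0484]
eef_rot: [0.171, -3.137, -0.0]
force: [0.0, -0.3, -0.7]
grip_width: 0.351
```

```bash
python3 - <<'E'
from h import *
delta([-98,44,48])
from rig import env
for n,(x,y,w,h) in (("scene",(200,100,200,150)),("top",(170,140,200,150))):
    cv2.imwrite(f"pics/{n}2.png",cv2.resize(env.capture(n)["frame"][y:y+h,x:x+w,::-1],None,fx=4,fy=4,interpolation=cv2.INTER_CUBIC))
E
```

```text
t 2.7 tcp ramp mm [-119.4   44.4   48.4] F [ 0.  -0.3 -0.7] grip 0.35 q [ 0.08  0.44  1.86  0.    0.84 -1.6 ]
shift tool mm [-21.4  -0.3   0.4] turn [ 0.    -0.    -0.006]
```

View pics/scene2.png

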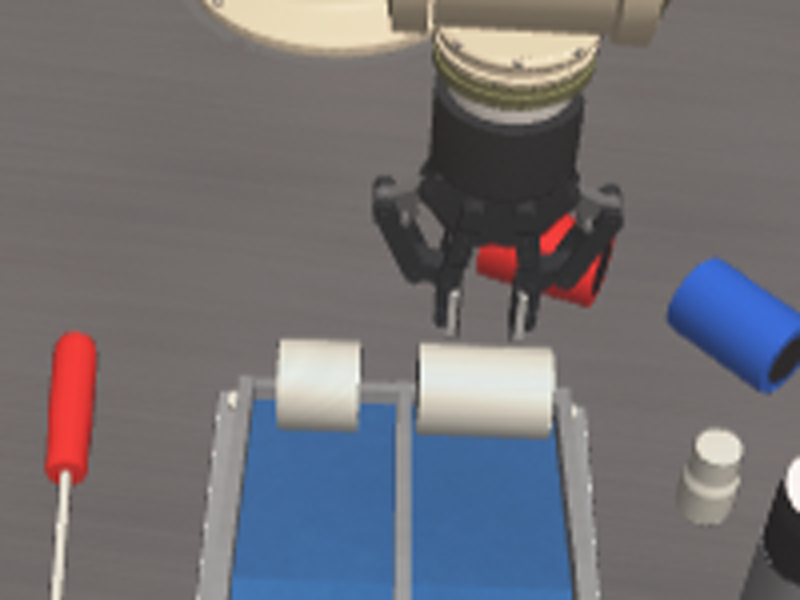

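View pics/top2.png

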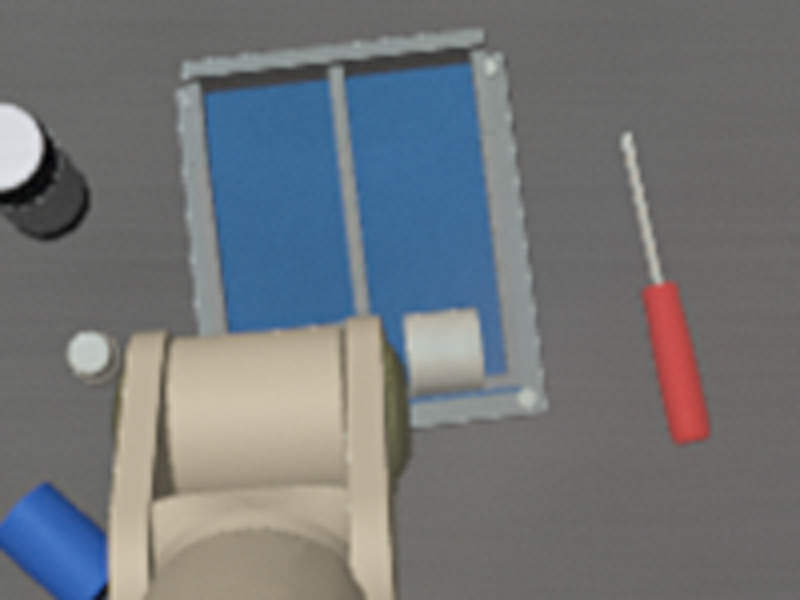

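The fingertips sit centred behind the left-lane sleeve. In the scene crop they are at (450,335) and (515,335), and the sleeve spans 418–556. Nothing has been disturbed. I'll now make contact and push slowly up the slope.

Emit:
carry_out --rows '[[[-4.5,-0.1,0,0,0,0,0.3],[-4.5,-0.1,0,0,0,0,0.3],[-4.5,-0.1,0,0,0,0,0.3],[-4,0,0,0,0,0,0.3],[-4,0,-0.8,0,0,0,0.3],[-4,0,-0.8,0,0,0,0.3],[-4,0,-0.9,0,0,0,0.3],[-4,0,-0.8,0,0,0,0.3],[-4,0,-0.9,0,0,0,0.3],[-4,0,-0.8,0,0,0,0.3],[-4,0,-0.9,0,0,0,0.3],[-4,0,-0.8,0,0,0,0.3]]]'

```text
time: 4.3
ee_pos: [0.46, 0.1539, 0.0551]
eef_rot: [-0.173, 3.137, -0.0]
force: [-4.3, -0.0, 2.4]
grip_width: 0.346
```

```bash
python3 - <<'E'
from h import *
from rig import env
n="scene";x,y,w,h=(200,100,200,150)
cv2.imwrite(f"pics/{n}3.png",cv2.resize(env.capture(n)["frame"][y:y+h,x:x+w,::-1],None,fx=4,fy=4,interpolation=cv2.INTER_CUBIC))
delta([42,44,48])
E
```

```text
t 4.35 tcp ramp mm [-68.9  43.7  55.2] F [-1.4 -0.6  1.8] grip 0.35 q [ 0.08  0.49  1.72  0.    0.93 -1.6 ]
shift tool mm [-110.9    0.8    7.4] turn [-0.     0.001 -0.005]
```

View pics/scene3.png

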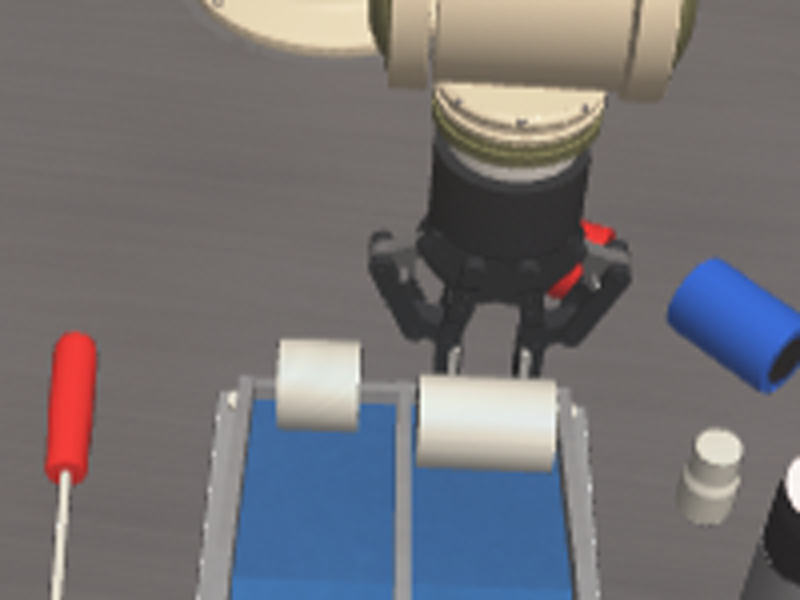

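The sleeve has moved squarely up its lane, with its lower edge at row 470 (it was 437). It's still against both fingertips and the force is only a few newtons. I'll carry on.

Emit:
carry_out --rows '[[[-4,0,-0.8,0,0,0,0.3],[-4,0,-0.9,0,0,0,0.3],[-4,0,-0.8,0,0,0,0.3],[-4,0,-0.9,0,0,0,0.3],[-4,0,-0.8,0,0,0,0.3],[-4,0,-0.9,0,0,0,0.3],[-4,0,-0.8,0,0,0,0.3],[-4,0,-0.9,0,0,0,0.3],[-4,0,-0.8,0,0,0,0.3],[-4,0,-0.9,0,0,0,0.3],[-4,0,-0.8,0,0,0,0.3],[-4,0,-0.9,0,0,0,0.3]]]'

```text
time: 5.85
ee_pos: [0.5077, 0.1591, 0.0653]
eef_rot: [0.173, -3.137, 0.0]
force: [-4.0, -0.2, 2.3]
grip_width: 0.347
```

Emit:
carry_out --rows '[[[-4,0,-0.8,0,0,0,0.3],[-4,0,-0.9,0,0,0,0.3],[-4,0,-0.8,0,0,0,0.3],[-4,0,-0.9,0,0,0,0.3],[-4,0,-0.8,0,0,0,0.3],[-4,0,-0.9,0,0,0,0.3],[-4,0,-0.8,0,0,0,0.3],[-4,0,-0.9,0,0,0,0.3],[-4,0,-0.8,0,0,0,0.3],[-4,0,-0.9,0,0,0,0.3]]]'

```text
time: 7.1
ee_pos: [0.5475, 0.1635, 0.0738]
eef_rot: [-0.173, 3.137, -0.0]
force: [-4.8, -0.6, 2.2]
grip_width: 0.351
```

```bash
python3 - <<'E'
from h import *
from rig import env
n="scene";x,y,w,h=(200,150,200,150)
cv2.imwrite(f"pics/{n}4.png",cv2.resize(env.capture(n)["frame"][y:y+h,x:x+w,::-1],None,fx=4,fy=4,interpolation=cv2.INTER_CUBIC))
delta([42,44,48])
E
```

```text
t 7.15 tcp ramp mm [19.  43.3 73.9] F [-1.2 -0.3  1.2] grip 0.35 q [ 0.08  0.58  1.46  0.    1.1  -1.6 ]
shift tool mm [-22.9   0.8  26. ] turn [-0.     0.001 -0.005]
```

View pics/scene4.png

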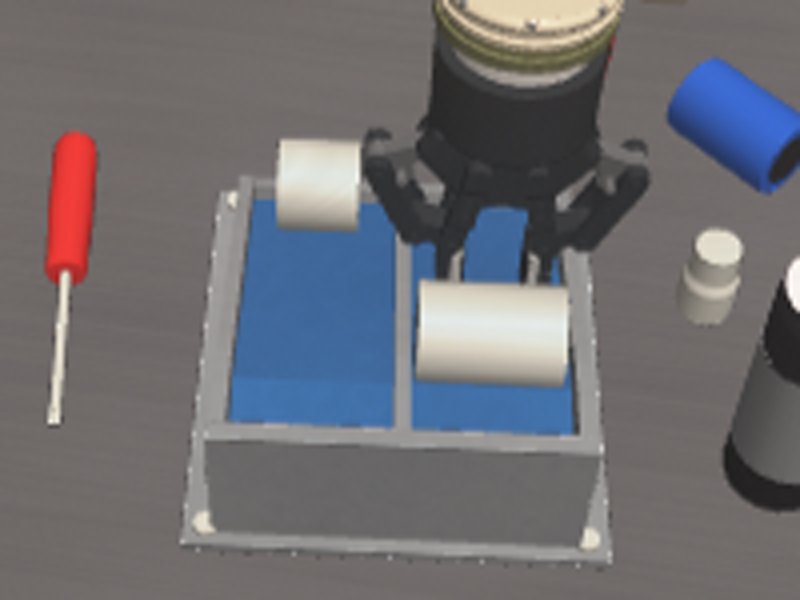

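The sleeve is still square in its lane, spanning (418–570, 282–385) in the crop. Its axis is about 17 mm short of the crest. I'll push it over slowly and hold there before backing off.

Emit:
carry_out --rows '[[[-3.5,0,-0.7,0,0,0,0.3],[-3,0,-0.7,0,0,0,0.3],[-3,0,-0.6,0,0,0,0.3],[-3,0,-0.6,0,0,0,0.3],[-3,0,-0.6,0,0,0,0.3],[-3,0,-0.3,0,0,0,0.3],[-3,0,0,0,0,0,0.3],[-3,0,0,0,0,0,0.3],[-2,0,0,0,0,0,0.3],[0,0,0,0,0,0,0.3],[0,0,0,0,0,0,0.3],[0,0,0,0,0,0,0.3]]]'

```text
time: 8.65
ee_pos: [0.5735, 0.1664, 0.0772]
eef_rot: [0.173, -3.137, 0.0]
force: [0.1, 0.5, -0.3]
grip_width: 0.349
```

```bash
python3 - <<'E'
from h import *
from rig import env
n="scene";x,y,w,h=(200,150,200,150)
cv2.imwrite(f"pics/{n}5.png",cv2.resize(env.capture(n)["frame"][y:y+h,x:x+w,::-1],None,fx=4,fy=4,interpolation=cv2.INTER_CUBIC))
delta([42,44,48])
E
```

```text
t 8.7 tcp ramp mm [44.4 43.2 77.3] F [ 0.3  0.3 -0.6] grip 0.35 q [ 0.08  0.61  1.38 -0.    1.15 -1.6 ]
shift tool mm [ 2.4  0.7 29.3] turn [-0.     0.    -0.005]
```

View pics/scene5.png

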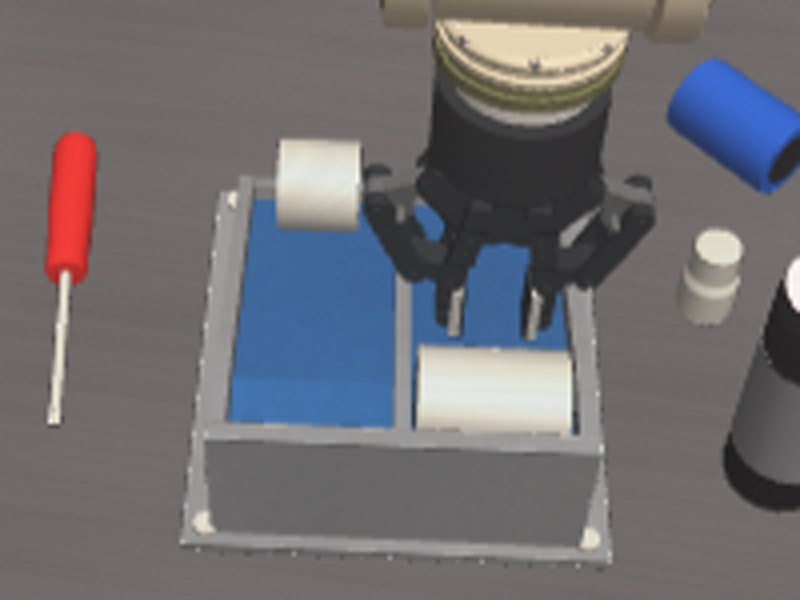

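It has dropped over the crest against the end stop: the sleeve is at (418–572, 345–433), there's a gap to the fingertips, and the force is about 0. Now I'll move clear.

Emit:
carry_out --rows '[[[6,0,-2,0,0,0,0.3],[8,0,-10,0,0,0,0.3],[10,0,-25,0,0,0,0.3],[10,0,-30,0,0,0,0.3],[20,0,-30,0,0,0,0.3],[30,10,-20,0,0,0,0.3],[35,30,-10,0,0,0,0.3],[35,40,0,0,0,0,0.3],[25,40,0,0,0,0,0.3],[10,40,0,0,0,0,0.3],[0,30,0,0,0,0,0.3],[0,0,0,0,0,0,0.3]]]'

```text
time: 10.2
ee_pos: [0.3639, 0.3356, 0.2047]
eef_rot: [-0.177, 3.136, 0.001]
force: [-0.2, -0.4, 0.5]
grip_width: 0.352
```

```bash
python3 - <<'E'
from h import *
from rig import env
status()
for n,(x,y,w,h) in (("scene",(200,130,200,150)),("top",(150,140,200,150))):
    im=env.capture(n)["frame"][:,:,::-1].copy()
    im=cv2.resize(im[y:y+h,x:x+w],None,fx=4,fy=4,interpolation=cv2.INTER_CUBIC)
    for a in np.linspace(0,6.28,13):
        for e in(-36,36):
            q=proj(n,r2w(p,np.array([94+25*np.cos(a),44+e,82+25*np.sin(a)])/1000))[0]
            cv2.circle(im,tuple(int(v) for v in (q-[x,y]+.5)*4),2,(0,255,0),-1)
    cv2.imwrite(f"pics/{n}6.png",im)
E
```

```text
t 10.2 tcp ramp mm [-144.3  235.4  204.7] F [-0.2 -0.4  0.5] grip 0.35 q [ 0.51  0.31  1.49  0.    1.34 -1.18]
```

View pics/scene6.png

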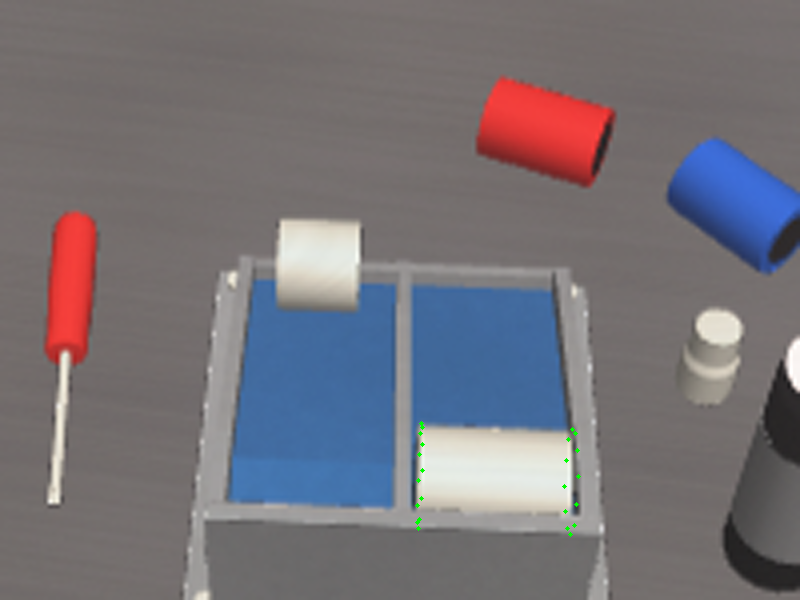

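View pics/top6.png

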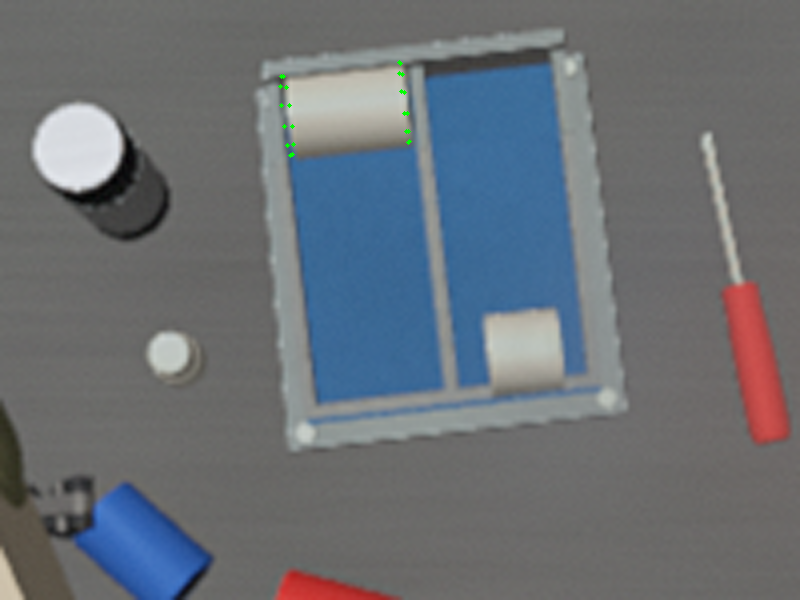

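The sleeve sits where the predicted seated outline is in both views, and everything else is unmoved. The gripper is well above the blue look-alike (TCP at z = 205 mm). I'll hand in now.

```bash
python3 -c "
from rig import env
env.hand_in()"
```

```text
the job is handed in; nothing more can be done
```

The longer sleeve is in the rest against the end stop in the left lane, and I handed the job in at about 10.2 s. I pushed it up with both part-open fingertips at roughly 32 mm/s, slowing to about 24 mm/s near the crest. I then backed the arm off and clear.

- **Seating:** after the arm was clear, both cameras showed the sleeve on the predicted seated outline, to within about 2 mm. That is about the accuracy of the camera calibration.
- **Force:** the readings after each push stayed around 5 N, and were about zero once the sleeve had dropped into the rest.
- **Running back:** the sleeve was against both fingertips in both pictures taken during the climb, and I saw no sign of it running back. I did not watch it continuously between those pictures.
- **Other objects:** the short sleeve, socket, can, screwdriver and the red and blue look-alikes looked unmoved in the last pictures.
- **Disagreement:** the two cameras differed by about 4 mm and 0.016 rad on the ramp's pose. I used the combined fit, and the contact and final position agreed with it.

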